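# Dip the press's gauge rod and present it to the reader

### The arm

A 6-joint arm with a two-finger parallel gripper is mounted at the origin on the work surface. World frame = base frame: x ahead of the robot, y to its left, z up, the work surface at z = 0. Lengths are in mm, angles in rad, forces in N, time in s.
With the tool pointing down it reaches from about 375 to 925 mm from the base axis. Payload 5.7 kg.
Tool frame: the origin (TCP) lies on the centre line of the jaws, within the pads' length; the fingertips stand 14 mm ahead of it and the grasp point (between the pads) lies 5 mm behind it; z points along the fingers, y is the line along which they close (so a half turn about z gives the same grasp; the last joint's range is limited). The gripper opens to 85 mm and grips with 20 to 120 N. Pads are 22 mm wide; open, the fingers measure 114 mm over their backs; the gripper's body (76 mm by 85 mm) begins 54 mm behind the grasp point. The pads swing forward as they close: fully open they stand 13 mm farther back than shut.
Start: joints at [1.208, 0.359, 1.51, -0, 1.272, -0.115], TCP at [147.158, 581.644, 245.267] pointing down, gripper open.
Joint ranges: [-2.97, 2.97], [-1.01, 2.36], [0.21, 2.38], [-0.96, 4.11], [0.2, 2.71], [-2.98, 2.98]. Speed limits (rad/s): [2.39, 2.39, 3.14, 3.14, 3.14, 3.14].

### API

Orientations are given as a rotation vector (axis times angle).
In Python, from bench import bot, vision gives the robot as it stands. The module is installed in compiled form; this text tells all that it offers.
- The arm moves only by the tool jog_arm, never from a script. Its argument "steps" is a list of rows, each a list of 5 numbers: the opening in per cent of the stroke, from 0 (shut) to 100 (fully open), then the shift along the tool's x, y, z in m, then the turn about the tool's z in rad. In form: [[fingers, dx, dy, dz, roll], ...]. A call has 1 to 10 rows; each row is the pose to reach, as a shift and turn from the pose commanded when the call began, along the tool's axes at that moment; what a row does not reach only later rows make up. A row lasts 1/10 s, in which the tool goes at most 50 mm and 8.59 degrees, less where a joint would pass 70% of its speed; a pose out of reach is approached as far as the arm can. A call with a gripper value outside its range is refused whole. The fingers move at their own pace and stop on an object; the grip force is fixed at half the most. Time passes only in rows, so rows that repeat a pose let the fingers close. It gives the time, the measured TCP pose, the force, the opening and the grip force at its end, in the units of the state.
- bot.sense(): the state, without advancing time (a new reading comes with each control period).
- vision.snapshot(name): name is "side" or "top"; returns a dict with "image" (400x640x3 uint8, blue, green, red), "range_z" (400x640 float32, mm along the optical axis (not along the pixel's ray), 0 where there is no reading), "fx", "fy", "cx", "cy" (pixels), "rvec" (rotation vector, rad) and "tvec" (3), from world to camera coordinates, as OpenCV has them. Camera axes: x right, y down, z forward; pixel columns grow to the right and rows downward; lengths in mm; the calibration is good to about 2 mm. A picture is of the moment at which its call begins.
- bot.job_done(): hands the job in; it is judged then, once.
The state is a dict: "clock": time; "joint_pos": joint angles; "joint_vel": joint speeds; "joint_torque": joint torques, N m; "eef_pos": TCP position; "ee_rot": TCP orientation; "force": force on the tool from outside, world axes, zero at the start; "ft_torque": the same for the moment, N m; "opening": opening from 0.0 (shut) to 1.0 (fully open); "finger_force": force on a finger pad.
Only numpy, scipy, OpenCV 4.12 (cv2) and the standard library are available. Lean on these libraries where they do the work, as an engineer would, in place of code of your own. Each camera call takes 0.05 s, during which the arm holds its last target. There are 200 camera calls.

### The job

Check the level in the press's little tank: flip the cap of its sloping guide tube all the way open, take the gauge rod (the one with the round collar) from its rest, slide it into the tube until the collar stops on the tube's mouth without ramming it, and draw it right out again. Then hold the rod level, with its tip over the middle of the reader's round glass and about 4 cm above it, and finish there, still holding it clear of everything; leave the cap open and the screwdriver, jar and steel specimen where they are.

Things in the scene. Friction and masses are not known exactly. Their poses are not given: they have to be found in the camera images.
- tube_mouth (a point): Centre of the mouth of the fixed aluminium guide tube sloping 40 deg up out of the blue tank, 94 mm above the table, 77 mm (level) from the tank's face. z points out along the tube (outward, up), y level, x square to it on its lower side. Straight bore 11 mm, flared to 17 mm at the mouth, deep enough for the rod's whole shaft; outside 21 mm, 27 mm at the mouth.
- cap (a joint): Black flip cap on the tube's mouth: 0 shut, 2.4 rad fully open (stop); starts shut or slightly ajar. Hinged at the mouth's lower side: the tab at the upper side swings outward, away from the tank, then down. Very light (under 0.2 N at the tab); falls shut below about 0.3 rad, falls open by itself beyond about 1.2 rad.
- cap_hinge (a point): Hinge axis of the cap, 19 mm from the mouth's centre on its lower side (+x of tube_mouth); axes as tube_mouth, hinge axis y.
- cap_tab (a point): Point on the cap's tab, 46 mm from the hinge axis, mid-thickness. Cap disc 31 mm across, 4 mm thick; tab 16 mm wide, 4 mm thick, ends 50 mm from the hinge axis, so it stands 17 mm beyond the tube's upper edge: a fingertip can come down between it and the tank and push it outward. Axes turn with the cap: -x from hinge to tab, z outward.
- rod_grip (a point): Centre of the gauge rod's black bar handle, 80 x 14 x 18 mm (along x, y, z); +x points to the rod's tip. The rod lies level in one of the rest's two lanes, 50 mm above the table, tip roughly towards the robot; about 90 g. Past the handle: steel collar 24 mm across, 6 mm thick, then an 80 mm shaft 7 mm thick. The handle's middle is free, 44 mm clear beneath its axis.
- rod_collar (a point): Centre of the collar's face towards the tip, 46 mm from rod_grip; same axes. It meets the tube's mouth when the rod is fully in.
- rod_tip (a point): End of the gauge rod's shaft, 126 mm from rod_grip, 80 mm beyond the collar; same axes.
- gauge_rod: The gauge rod itself; origin and axes as rod_grip.
- reader_glass (a point): Centre of the round glass on top of the reader, a low fixed black box 70 x 70 mm whose glass (32 mm across, in a 52 mm aluminium ring) faces up 44 mm above the table.
- reader: The reader; origin at the centre of its underside.
- tank: The blue tank, fixed; origin at the centre of its underside, +x towards the tube's mouth (mouth 127 mm ahead and 94 mm up).
- tube: The guide tube; origin and axes as tube_mouth.
- rest: Aluminium rest for two tools, fixed, base 190 x 140 x 6 mm; origin under its centre. Lanes at y = +40 and -40 mm; in each, posts carry the handle's end at x = +72 mm and the shaft at x = -60 mm between low cheeks up to 53 mm above the table. The tools' handles are centred at x = +40 mm, tips towards -x; lift straight up.
- screwdriver: Bystander: screwdriver with the same handle and no collar, in the other lane of the rest; origin at the centre of its handle, x to its tip.
- jar: Bystander: white jar, 44 mm across, 60 mm tall, beyond the reader; origin at the centre of its underside.
- specimen: Bystander: steel disc 32 mm across, 22 mm tall; origin at the centre of its underside.
Not all that is in view belongs to the job. What is shaped like the tank but pink is not meant.

How it is judged (in metres and radians):
On the way, in this order (a step that is already met when the one before it is completed fails the run):
1. the cap is flipped open, beyond 1.7 rad (value of joint cap above 1.7 rad), for 0.2 s.
2. the rod is in the guide tube with its collar within 4 mm of the mouth (z of rod_collar in the frame of tube_mouth below 0.004 m and distance between rod_collar and tube_mouth below 0.006 m and z of rod_tip in the frame of tube_mouth below -0.07 m and angle between the x axis of rod_grip and the z axis of tube_mouth, either way round below 0.12 rad), for 0.1 s.
3. the rod is drawn right out (z of rod_tip in the frame of tube_mouth above 0.005 m), for 0.1 s.
At the end, for the whole second after the job is handed in: The rod is held still in the fingers and touches nothing else, level within 0.15 rad, its tip within 20 mm (seen from above) of the middle of the reader's glass and 20 to 65 mm above it; the cap is open (beyond 1.5 rad); screwdriver, jar and specimen within 30 mm of where they were (horizontal distance between rod_tip and reader_glass below 0.02 m and height (world z) of rod_tip between 0.064 and 0.109 m and angle between rod_grip's own x axis and vertical between 1.42 and 1.72 rad and linear speed of gauge_rod below 0.02 m/s and contact force between the fingers and gauge_rod above 1 N and contact force between gauge_rod and reader below 0.1 N and contact force between gauge_rod and tank below 0.1 N and contact force between gauge_rod and rest below 0.1 N and contact force between gauge_rod and screwdriver below 0.1 N and contact force between gauge_rod and jar below 0.1 N and contact force between gauge_rod and specimen below 0.1 N and value of joint cap above 1.5 rad and distance of each of screwdriver, jar, specimen from where it was at the start of the episode below 0.03 m); the arm keeps its last pose, push and grip.
It fails at once if the rod is rammed against the tank or tube (over 60 N) (contact force between gauge_rod and tank above 60 N).
It fails at once if the screwdriver is disturbed by more than 30 mm (distance of screwdriver from where it was at the start of the episode above 0.03 m).
It fails at once if the jar is disturbed by more than 30 mm (distance of jar from where it was at the start of the episode above 0.03 m).
It fails at once if the specimen is disturbed by more than 30 mm (distance of specimen from where it was at the start of the episode above 0.03 m).
It also fails if it takes over 72 s, if anything falls off the work surface, if the arm or the gripper's body presses on something with over 40 N, if the wrist force passes 120 N, or if a joint passes its speed limit or range.

## Working session

There is one attempt and no reset: what is moved stays moved. The work goes in short steps, Python scripts to look and compute and a tool call to move; the robot and the scene stay as the last step left them, time stands still between calls to the robot, and variables do not carry over. Pictures are saved under pics/ and viewed, at most 10 in all, crops included, and the job is handed in when it is done.

Besides the shell and the picture viewer there is one more tool, called as name(argument=value, ...) on one line, values as JSON. jog_arm: Moves the arm, as the interface text tells. Its arguments: {"type":"object","properties":{"steps":{"type":"array","items":{"type":"array","items":{"type":"number"}}}},"required":["steps"]}

```bash
mkdir -p pics; cat > h.py <<'E'
import numpy as np, cv2
from bench import bot, vision
from scipy.spatial.transform import Rotation as R
def snap(n):
    s=vision.snapshot(n); s['R']=R.from_rotvec(np.ravel(s['rvec'])).as_matrix(); s['t']=np.ravel(s['tvec']); return s
def cloud(s):
    v,u=np.mgrid[0:400,0:640]; z=s['range_z']
    c=np.stack([(u-s['cx'])/s['fx']*z,(v-s['cy'])/s['fy']*z,z],-1)
    return (c-s['t'])@s['R']   # world
def ray(s,u,v,h):
    d=s['R'].T@np.array([(u-s['cx'])/s['fx'],(v-s['cy'])/s['fy'],1]); o=-s['R'].T@s['t']
    return o+d*(h-o[2])/d[2]
def proj(s,p):
    c=s['R']@np.asarray(p,float)+s['t']; return c[0]/c[2]*s['fx']+s['cx'],c[1]/c[2]*s['fy']+s['cy']
E
python3 - <<'E'
from h import *
for n in('top','side'):
    s=snap(n); cv2.imwrite(f'pics/{n}0.png',s['image']); np.savez(f'{n}0.npz',**s)
    print(n,-s['R'].T@s['t'],s['R'][2],s['fx'])
print(bot.sense())
E
```

```text
top [ 352.95358208   90.26046184 1270.71515745] [ 1.47449635e-01  9.82967750e-04 -9.89069077e-01] 449.1577168822856
side [ 265.09620623 -783.70754963  651.76153962] [ 0.27147617  0.81265646 -0.51564538] 396.8587451324101
{'clock': 0.1, 'joint_pos': array([ 1.20786747e+00,  3.59404556e-01,  1.51132767e+00,  2.59754639e-05,
        1.27249154e+00, -1.15115063e-01]), 'joint_vel': array([-0.00021281, -0.00169624, -0.0007643 , -0.00036387, -0.00141395,
       -0.00095258]), 'joint_torque': array([ 1.54332578e-03, -5.28646338e+01, -2.79350352e+01, -2.16437206e-04,
        4.98774752e-03, -2.28192377e-06]), 'eef_pos': array([146.9694401 , 581.11796094, 244.55321962]), 'ee_rot': array([-3.88230805e-01, -3.11709758e+00,  2.47976126e-03]), 'force': array([-0.18423138,  0.15118404, -0.25520718]), 'ft_torque': array([-0.0240287 , -0.00064485, -0.02559573]), 'finger_force': 0.0, 'opening': 1.0017562111882017}
```

View pics/top0.png

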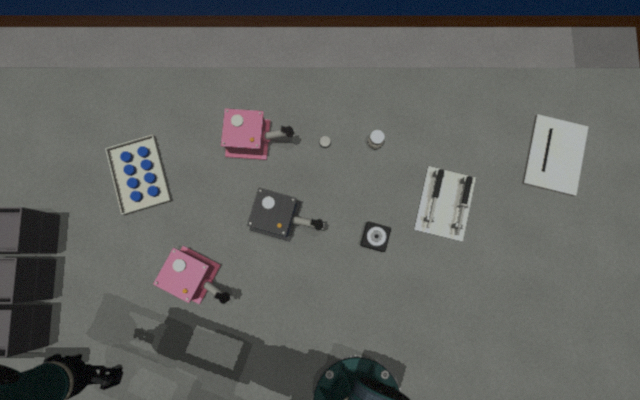

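View pics/side0.png

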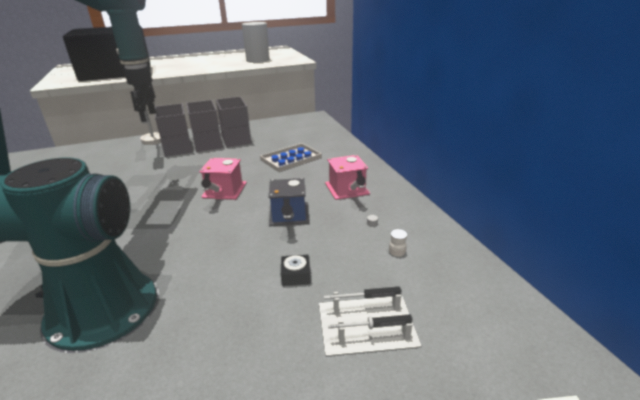

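The top view shows three tanks, at (244,133), (272,213) and (187,275). The outer two are pink. The middle one has a dark top and is blue in the side view at (288,205), so it's the one meant. The tools are at about (434,198) and (462,203) in the rest, and the right one seems to have the collar. I'll confirm both in one crop.

```bash
python3 - <<'E'
from h import *
T=cv2.imread('pics/top0.png');S=cv2.imread('pics/side0.png')
f=lambda im,u,v,w,h,k:cv2.convertScaleAbs(cv2.resize(im[v:v+h,u:u+w],None,fx=k,fy=k,interpolation=cv2.INTER_CUBIC),alpha=1.5)
a=np.hstack([f(T,410,160,70,85,4),f(T,240,175,120,85,4)])[:, :760]
b=np.hstack([f(S,315,280,105,65,4),f(S,250,170,85,65,4)])
w=max(a.shape[1],b.shape[1]); p=lambda x:np.pad(x,((0,0),(0,w-x.shape[1]),(0,0)))
o=np.vstack([p(a),p(b)]);print(o.shape);cv2.imwrite('pics/crop1.png',o)
E
```

```text
(600, 760, 3)
```

View pics/crop1.png

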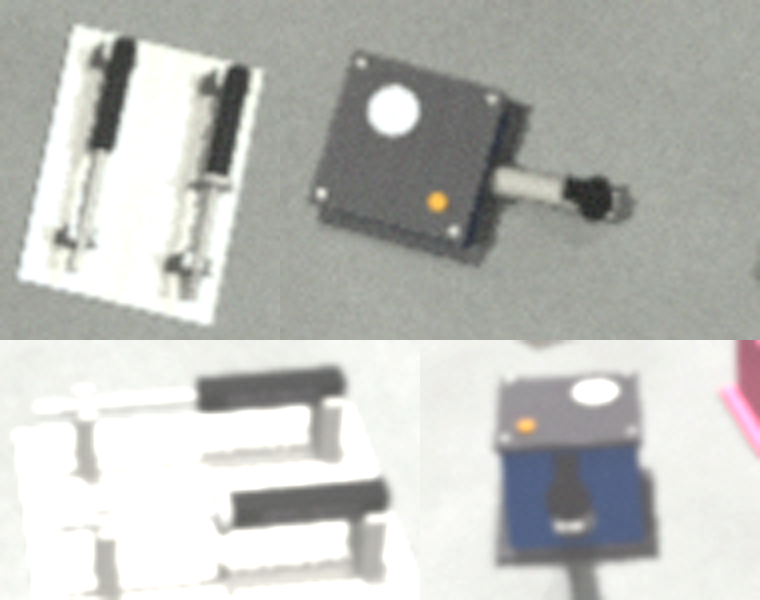

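The crop confirms the right-hand tool (top (462,203), side (370,322)) has the steel collar between handle and shaft, so it's the gauge rod; the left one has no collar and is the screwdriver. The middle tank is blue, with its tube and black cap ending near top (318,224).

```bash
python3 - <<'E'
from h import *
s=dict(np.load('top0.npz'));P=cloud(s);hsv=cv2.cvtColor(s['image'],cv2.COLOR_BGR2HSV)
def reg(name,m,x0,y0,x1,y1):
    k=np.zeros_like(m,bool);k[y0:y1,x0:x1]=1;m=m&k
    v,u=np.nonzero(m);(c,sz,a)=cv2.minAreaRect(np.stack([u,v],1).astype(np.float32))
    z=P[...,2][m]; print(name,m.sum(),'c',np.round(c,1),np.round(sz,1),round(a,1),'z',np.percentile(z,[5,50,95]).round(0),'xyz',np.median(P[m],0).round(0)); return m,cv2.boxPoints((c,sz,a))
z=P[...,2];V=hsv[...,2]
m,b=reg('tanktop',(z>75),240,180,302,245)
h=np.median(z[m]);q=np.array([ray(s,u,v,h) for u,v in b]);print(q.round(0),q.mean(0).round(1),[np.linalg.norm(q[i]-q[i-1]).round(0) for i in range(4)])
reg('cap',(z>70)&(V<45),302,200,340,245)
m,b=reg('reader',(z>30)&(z<60),355,215,396,256)
q=np.array([ray(s,u,v,44) for u,v in b]);print(q.round(0),q.mean(0).round(1),[np.linalg.norm(q[i]-q[i-1]).round(0) for i in range(4)])
for n,x0,x1 in(('rodH',456,474),('sdH',430,445)):
    m,b=reg(n,(V<60)&(z>35),x0,165,x1,215)
    q=np.array([ray(s,u,v,57) for u,v in b]);print(q.round(0),q.mean(0).round(1),[np.linalg.norm(q[i]-q[i-1]).round(0) for i in range(4)])
# rest base plate
m,b=reg('rest',(V>150),408,160,482,246)
q=np.array([ray(s,u,v,6) for u,v in b]);print(q.round(0),q.mean(0).round(1),[np.linalg.norm(q[i]-q[i-1]).round(0) for i in range(4)])
for n,u0,v0,u1,v1 in(('jar',365,125,390,152),('spec',317,133,333,150)):
    reg(n,z>12,u0,v0,u1,v1)
for u,v in((244,125),(187,270),(150,170),(290,150)):print(P[v,u].round(0))
E
```

```text
tanktop 1623 c [273.2 208.2] [54.4 54.9] 88.3 z [ 93.  97. 102.] xyz [503. 228.  97.]
[[582. 299.  97.]
 [586. 153.  97.]
 [442. 148.  97.]
 [437. 291.  97.]] [511.7 222.7  97.1] [np.float64(145.0), np.float64(146.0), np.float64(145.0), np.float64(143.0)]
cap 76 c [317. 223.] [11.3  8.5] 45.0 z [ 88. 100. 117.] xyz [469. 104. 100.]
reader 651 c [375.3 235.9] [25.6 25.6] 15.3 z [36. 42. 48.] xyz [442. -51.  42.]
[[417.  -8.  44.]
 [485. -28.  44.]
 [466. -95.  44.]
 [399. -75.  44.]] [442.  -51.6  44. ] [np.float64(69.0), np.float64(70.0), np.float64(70.0), np.float64(70.0)]
rodH 131 c [466.2 189.5] [ 5.4 26.2] 13.4 z [55. 59. 63.] xyz [ 569. -301.   59.]
[[ 534. -284.   57.]
 [ 605. -304.   57.]
 [ 602. -319.   57.]
 [ 531. -299.   57.]] [ 568.2 -301.5   57. ] [np.float64(15.0), np.float64(74.0), np.float64(15.0), np.float64(74.0)]
sdH 124 c [437.4 183. ] [ 5.6 27.4] 14.0 z [55. 59. 63.] xyz [ 586. -224.   59.]
[[ 551. -205.   57.]
 [ 626. -226.   57.]
 [ 622. -241.   57.]
 [ 548. -220.   57.]] [ 586.6 -223.2   57. ] [np.float64(15.0), np.float64(77.0), np.float64(15.0), np.float64(77.0)]
rest 2079 c [445.2 203.3] [49.  65.6] 12.5 z [ 2.  7. 11.] xyz [ 521. -253.    7.]
[[ 461. -166.    6.]
 [ 646. -212.    6.]
 [ 615. -348.    6.]
 [ 431. -299.    6.]] [ 538.4 -256.3    6. ] [np.float64(137.0), np.float64(191.0), np.float64(140.0), np.float64(190.0)]
jar 245 c [375.2 138.6] [15.3 18.4] 14.0 z [17. 59. 64.] xyz [713. -56.  59.]
spec 99 c [324. 141.] [10. 10.] 90.0 z [18. 22. 26.] xyz [716.  88.  22.]
[739. 305.  97.]
[350. 442.  98.]
[635. 590.   3.]
[695. 188.  -2.]
```

```bash
python3 - <<'E'
from h import *
s=dict(np.load('top0.npz'));P=cloud(s);z=P[...,2]
m=((z>85)&(z<108)).astype(np.uint8);m[:, :235]=0;m[:,310:]=0;m[:175]=0;m[250:]=0
m=cv2.morphologyEx(m,cv2.MORPH_OPEN,np.ones((9,9)))
n,l,st,ce=cv2.connectedComponentsWithStats(m);i=1+st[1:,4].argmax();c=max(cv2.findContours((l==i).astype(np.uint8),0,1)[0],key=cv2.contourArea)
r=cv2.minAreaRect(c);b=cv2.boxPoints(r);q=np.array([ray(s,u,v,97) for u,v in b]);print(r,q.round(0),q.mean(0).round(1),[np.linalg.norm(q[i]-q[i-1]).round(0) for i in range(4)])
# bolts: bright spots & white disc on top
img=s['image'].astype(int);hsv=cv2.cvtColor(s['image'],cv2.COLOR_BGR2HSV)
V=hsv[...,2]
# tube axis centroid per height: points around tube
k=np.zeros_like(m,bool);k[205:240,296:332]=1;k&=(z>25)
A=P[k];print(len(A));
for a,v,u in sorted(zip(-z[k],*np.nonzero(k)))[:1]:pass
print('highest cap pts',A[A[:,2]>108].mean(0).round(1),A[:,2].max())
# side view: black cap
S=dict(np.load('side0.npz'));Q=cloud(S);hs=cv2.cvtColor(S['image'],cv2.COLOR_BGR2HSV)
sub=(slice(170,245),slice(262,312))
d=(hs[...,2]<50);d2=np.zeros_like(d);d2[195:225,278:302]=d[195:225,278:302]
v,u=np.nonzero(d2);print('side dark',len(u),u.min(),u.max(),v.min(),v.max(),np.median(Q[d2],0).round(1),Q[d2].min(0).round(0),Q[d2].max(0).round(0))
for nm,im,s_ in(('t',s['image'][195:250,240:345],0),('s',S['image'][170:235,255:325],0)):
    cv2.imwrite(f'pics/c_{nm}.png',cv2.convertScaleAbs(cv2.resize(im,None,fx=7,fy=7,interpolation=cv2.INTER_CUBIC),alpha=1.6))
a=cv2.imread('pics/c_t.png');b=cv2.imread('pics/c_s.png')
print(a.shape,b.shape)
E
```

```text
((271.0452575683594, 211.05267333984375), (40.32893371582031, 40.13633728027344), 15.64224624633789) [[467. 293.  97.]
 [570. 266.  97.]
 [540. 163.  97.]
 [438. 190.  97.]] [503.8 228.1  97. ] [np.float64(106.0), np.float64(106.0), np.float64(107.0), np.float64(106.0)]
243
highest cap pts [457.4 114.3 263.6] 1270.7151574503205Traceback (most recent call last):
  File "<stdin>", line 19, in <module>
    return umr_minimum(a, axis, None, out, keepdims, initial, where)
ValueError: zero-size array to reduction operation minimum which has no identity
```

```bash
cat >> h.py <<'E'
d=np.array([-.28,-.96]);M=np.array([468.2,106.2,94.])
def mouth(a,up): return np.r_[M[:2]+a*d,M[2]+up]
def state():
    s=bot.sense();Rt=R.from_rotvec(s['ee_rot']).as_matrix()
    print('t',round(s['clock'],2),'tcp',s['eef_pos'].round(1),'xyaw',np.degrees(np.arctan2(Rt[1,0],Rt[0,0])).round(1),'tilt',np.degrees(np.arccos(-Rt[2,2])).round(2),'j',s['joint_pos'].round(2),'F',s['force'].round(1),'op',round(s['opening'],3),round(s['finger_force'],1));return s,Rt
def go(pts,yaw):  # world TCP targets, tool-x yaw deg (mod 180)
    s,Rt=state();y0=np.arctan2(Rt[1,0],Rt[0,0]);r=-(np.radians(yaw)-y0);r=(r+np.pi/2)%np.pi-np.pi/2
    for p in pts: print('  ',((Rt.T@(np.asarray(p)-s['eef_pos']))/1000).round(3),'roll',round(r,3))
E
python3 - <<'E'
from h import *
go([mouth(-42,90),mouth(-42,24)],73.7)
s=dict(np.load('top0.npz'));S=dict(np.load('side0.npz'))
a=cv2.resize(s['image'][195:250,240:345],None,fx=5,fy=5,interpolation=2);b=cv2.resize(S['image'][170:235,255:325],None,fx=5,fy=5,interpolation=2)
for im,c,(ox,oy) in((a,s,(240,195)),(b,S,(255,170))):
    for p in(M,mouth(-20,23.7),mouth(12.2,-14.6),mouth(-77,-64)):
        u,v=proj(c,p);print(round(u,1),round(v,1));cv2.circle(im,(int((u-ox+.5)*5),int((v-oy+.5)*5)),2,(0,255,0),-1)
a=np.pad(a,((0,50),(0,0),(0,0)));a,b=[cv2.convertScaleAbs(x,alpha=1.6) for x in(a,b)];b=b[:325]
o=np.zeros((650,525,3),np.uint8)[:600];o[:275]=a[:275];o[275:600,:350]=b
cv2.imwrite('pics/c2.png',o)
E
```

```text
t 0.1 tcp [147.  581.1 244.6] xyaw 165.8 tilt 0.09 j [ 1.21  0.36  1.51  0.    1.27 -0.12] F [-0.2  0.2 -0.3] op 1.002 0.0
   [-0.429 -0.34   0.061] roll -1.534
   [-0.429 -0.339  0.127] roll -1.534
317.3 224.5
309.7 221.4
321.8 226.3
291.0 219.0
286.3 209.0
285.8 197.7
286.6 216.1
288.2 213.9
```

View pics/c2.png

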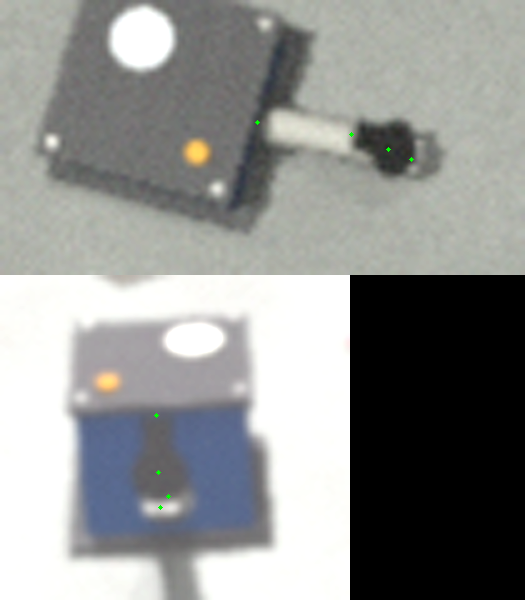

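The dots show the mouth estimate on the cap disc's centre: top (317,224), side (286,209). The tab tip at top (310,221) also agrees. Moving on to the cap.

jog_arm(steps=[[0,-0.043,-0.034,0,-0.15],[0,-0.086,-0.068,0,-0.3],[0,-0.129,-0.102,0,-0.45],[0,-0.172,-0.136,0,-0.6],[0,-0.215,-0.17,0,-0.75],[0,-0.257,-0.204,0.01,-0.9],[0,-0.3,-0.238,0.03,-1.05],[0,-0.343,-0.272,0.05,-1.2],[0,-0.386,-0.306,0.06,-1.35],[0,-0.429,-0.34,0.06,-1.5]])

```text
clock: 1.1
eef_pos: [418.0, 227.3, 200.4]
ee_rot: [1.648, -2.673, -0.0]
force: [0.2, -0.3, -0.9]
opening: 0.0
finger_force: 0.0
```

jog_arm(steps=[[0,0,0,0,-0.034],[0,0,0,0,-0.034],[0,0,0,0,-0.034]])

```text
clock: 1.4
eef_pos: [417.4, 229.0, 201.1]
ee_rot: [1.685, -2.651, -0.001]
force: [-0.9, 0.5, 0.5]
opening: -0.003
finger_force: 0.0
```

```bash
python3 - <<'E'
from h import *
go([mouth(-42,90),mouth(-42,24),mouth(-25,33),mouth(32,33),mouth(32,90)],73.7)
E
```

```text
t 1.4 tcp [417.4 229.  201.1] xyaw -115.1 tilt 0.05 j [ 0.36  0.23  1.82  0.    1.09 -2.35] F [-0.9  0.5  0.5] op -0.003 0.0
   [ 0.048 -0.092  0.017] roll -0.154
   [ 0.048 -0.092  0.083] roll -0.154
   [ 0.065 -0.094  0.074] roll -0.154
   [ 0.121 -0.103  0.074] roll -0.154
   [ 0.121 -0.103  0.017] roll -0.154
```

jog_arm(steps=[[0,0.016,-0.03,0.006,-0.05],[0,0.032,-0.06,0.012,-0.1],[0,0.048,-0.092,0.017,-0.154],[0,0.048,-0.092,0.017,-0.154],[0,0.048,-0.092,0.05,-0.154],[0,0.048,-0.092,0.083,-0.154],[0,0.048,-0.092,0.083,-0.154],[0,0.048,-0.092,0.083,-0.154]])

```text
clock: 2.2
eef_pos: [479.9, 147.5, 118.4]
ee_rot: [1.886, -2.511, -0.002]
force: [0.3, 1.5, 0.3]
opening: -0.003
finger_force: 0.0
```

```bash
python3 - <<'E'
from h import *
go([mouth(-42,24),mouth(-25,33),mouth(32,33),mouth(32,90)],73.7)
E
```

```text
t 2.2 tcp [479.9 147.5 118.4] xyaw -106.2 tilt 0.11 j [ 0.16  0.38  1.86  0.    0.9  -2.7 ] F [0.3 1.5 0.3] op -0.003 0.0
   [ 0.001 -0.     0.   ] roll 0.002
   [ 0.018 -0.    -0.009] roll 0.002
   [ 0.075 -0.    -0.009] roll 0.002
   [ 0.075 -0.    -0.066] roll 0.002
```

jog_arm(steps=[[0,0.009,0,-0.005,0],[0,0.018,0,-0.009,0],[0,0.027,0,-0.009,0],[0,0.036,0,-0.009,0],[0,0.045,0,-0.009,0],[0,0.054,0,-0.009,0],[0,0.063,0,-0.009,0],[0,0.072,0,-0.009,0],[0,0.078,0,-0.012,0],[0,0.078,0,-0.04,0]])

```text
clock: 3.2
eef_pos: [456.3, 70.7, 156.3]
ee_rot: [1.881, -2.509, -0.006]
force: [-0.2, 0.7, -0.3]
opening: -0.001
finger_force: 0.0
```

jog_arm(steps=[[0,0.0,0.0,-0.05,0],[0,0,0.05,-0.08,0],[0,0,0.1,-0.08,0],[0,0,0.12,-0.08,0]])

```text
clock: 3.6
eef_pos: [340.8, 105.4, 239.0]
ee_rot: [-1.886, 2.513, 0.001]
force: [-0.8, -0.6, -0.4]
opening: 0.005
finger_force: 0.0
```

```bash
python3 - <<'E'
from h import *
s=snap('top');S=snap('side');np.savez('top1.npz',**s);np.savez('side1.npz',**S)
a=cv2.resize(s['image'][190:250,240:350],None,fx=5,fy=5,interpolation=2);b=cv2.resize(S['image'][170:230,255:355],None,fx=5,fy=5,interpolation=2)
a,b=[cv2.convertScaleAbs(x,alpha=1.6) for x in(a,b)]
for im,c,(ox,oy) in((a,s,(240,190)),(b,S,(255,170))):
    for p in(M,mouth(12.2,-14.6),mouth(62,-21)):
        u,v=proj(c,p);cv2.circle(im,(int((u-ox+.5)*5),int((v-oy+.5)*5)),2,(0,255,0),-1)
o=np.zeros((600,550,3),np.uint8);o[:300]=a;o[300:,:500]=b
cv2.imwrite('pics/open.png',o)
go([[568,-303,200]],-14.5)
E
```

```text
t 3.7 tcp [339.4 105.5 238.2] xyaw -106.1 tilt 0.14 j [ 0.11  0.    1.99  0.    1.15 -2.75] F [ 1.1 -0.4  0.3] op -0.004 0.0
   [ 0.329 -0.333  0.038] roll 1.542
```

View pics/open.png

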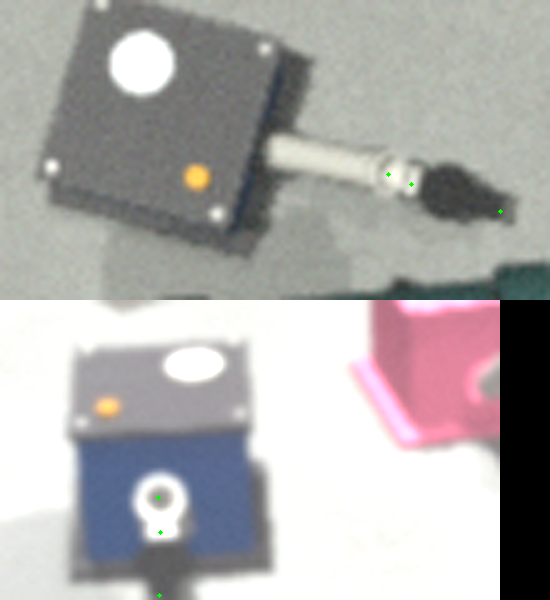

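The cap is fully open. The bore shows at side crop (160,496), matching the prediction. In top, the mouth is at about crop (394,173), roughly 1 px further out than predicted. I'll refine it numerically.

```bash
python3 - <<'E'
from h import *
S=dict(np.load('side1.npz'));s=dict(np.load('top1.npz'))
g=cv2.cvtColor(S['image'],cv2.COLOR_BGR2GRAY)
print(proj(S,M));print(g[202:222,279:297])
g=cv2.cvtColor(s['image'],cv2.COLOR_BGR2GRAY);print(proj(s,M));print(g[217:233,308:328])
E
```

```text
(np.float64(286.25571006710794), np.float64(209.04546365322688))
[[ 64  64  65  63  64  64  65  66  65  64  64  65  66  65  65  66  66  66]
 [ 65  63  65  65  67  67  69  72  74  71  68  67  65  66  65  66  67  65]
 [ 64  64  65  66  72  84  98 106 109  99  85  73  65  65  65  65  66  65]
 [ 64  63  67  75  96 120 138 147 148 142 125 102  78  68  65  66  65  66]
 [ 65  65  71  96 129 154 160 157 158 162 157 138 100  75  66  66  64  66]
 [ 64  65  81 116 150 159 146 132 131 143 159 158 127  88  68  66  65  65]
 [ 64  69  91 130 157 146 119 105 105 116 144 162 144 102  70  66  65  67]
 [ 66  73 101 143 160 135 106  96  97 108 136 165 154 110  73  65  65  65]
 [ 66  72 106 149 168 145 114 100  99 111 143 171 159 114  75  67  63  65]
 [ 64  71  98 144 175 169 144 120 119 137 161 174 150 105  75  67  65  63]
 [ 65  66  85 126 168 185 179 166 162 175 182 169 133  93  75  67  65  64]
 [ 64  65  73 100 140 171 191 197 198 195 181 149 112  87  75  68  66  66]
 [ 64  64  68  81 108 145 180 198 204 195 170 133 100  88  79  69  65  66]
 [ 64  63  67  75 102 144 185 203 207 202 180 138 100  88  8
[... 1190 characters left out ...]
  87  57
   48  48]
 [115 118 122 125 128 130 138 125 128 148 156 160 138 125 143 126  75  47
   43  42]
 [ 88  92  97 107 114 120 130 120 117 137 148 152 138 133 146 119  64  44
   45  42]
 [ 91  92  92  95  97  95 106 118 119 122 134 135 130 138 145 107  55  42
   46  43]
 [102 101  99  98  95  93 101 117 121 124 123 106 101 128 129  88  49  45
   41  40]
 [105 103 103 101  99 103 103 109 111 115 109  94  81  91  87  69  47  43
   41  40]
 [104 107 104 101 102 103 103 103 105 105 106 102  91  88  84  77  61  46
   46  43]
 [104 102 107 102 104 101 103 101 101 103 105 103 100  94  94  90  72  53
   42  42]
 [106 102 105 105 106 103 100 102 107 105 108 105 103 101  96  91  84  73
   53  47]]
```

```bash
python3 - <<'E'
from h import *
S=dict(np.load('side1.npz'));s=dict(np.load('top1.npz'))
print(ray(S,286.6,209.4,94),ray(s,318,224.7,94),M)
E
```

```text
[468.58181832 104.09962128  94.        ] [467.6409722  104.35128537  94.        ] [468.2 106.2  94. ]
```

jog_arm(steps=[[60,0.03,-0.03,0,0.15],[60,0.06,-0.06,0,0.3],[60,0.095,-0.095,0,0.45],[60,0.13,-0.13,0,0.6],[60,0.165,-0.165,0,0.75],[60,0.2,-0.2,0,0.9],[60,0.235,-0.235,0.01,1.05],[60,0.27,-0.27,0.02,1.2],[60,0.3,-0.3,0.03,1.35],[60,0.329,-0.333,0.038,1.5]])

```text
clock: 4.7
eef_pos: [572.2, -306.6, 199.1]
ee_rot: [-0.344, -3.122, -0.0]
force: [-0.0, -0.2, 1.8]
opening: 0.601
finger_force: 0.0
```

```bash
sed -i 's/M=np.array(\[468.2,106.2/M=np.array([468.2,104.5/' h.py; python3 - <<'E'
from h import *
go([[568,-303,200],[568,-303,46]],-14.5)
E
```

```text
t 4.7 tcp [ 572.2 -306.6  199.1] xyaw 167.4 tilt 0.04 j [-0.6   0.47  1.45 -0.    1.22 -1.95] F [-0.  -0.2  1.8] op 0.601 0.0
   [ 0.005  0.003 -0.001] roll 0.034
   [0.005 0.003 0.153] roll 0.034
```

jog_arm(steps=[[60,0.005,0.003,0,0.034],[60,0.005,0.003,0.04,0.034],[60,0.005,0.003,0.08,0.034],[60,0.005,0.003,0.12,0.034],[60,0.005,0.003,0.14,0.034],[60,0.005,0.003,0.153,0.034],[60,0.005,0.003,0.153,0.034],[60,0.005,0.003,0.153,0.034]])

```text
clock: 5.5
eef_pos: [568.1, -300.6, 47.9]
ee_rot: [0.386, 3.117, -0.001]
force: [-0.1, -0.4, 0.5]
opening: 0.6
finger_force: 0.0
```

jog_arm(steps=[[14,0,0,0,0],[14,0,0,0,0],[10,0,0,0,0],[10,0,0,0,0],[10,0,0,0,0],[10,0,0,0,0]])

```text
clock: 6.1
eef_pos: [568.1, -301.6, 49.0]
ee_rot: [0.385, 3.115, -0.005]
force: [-2.4, -4.6, 6.4]
opening: 0.15
finger_force: 60.8
```

```bash
python3 - <<'E'
from h import *
go([[568,-303,46]],-14.5)
s=snap('top');S=snap('side')
a=cv2.resize(s['image'][150:250,400:500],None,fx=3.6,fy=3.6);b=cv2.resize(S['image'][270:360,300:430],None,fx=3.33,fy=4)
cv2.imwrite('pics/grip.png',cv2.convertScaleAbs(np.hstack([a,b]),alpha=1.4))
E
```

```text
t 6.1 tcp [ 568.1 -301.6   49. ] xyaw 165.9 tilt 0.22 j [-0.59  0.63  1.59 -0.    0.92 -1.92] F [-2.4 -4.6  6.4] op 0.15 60.8
   [-0.    -0.001  0.003] roll 0.007
```

View pics/grip.png

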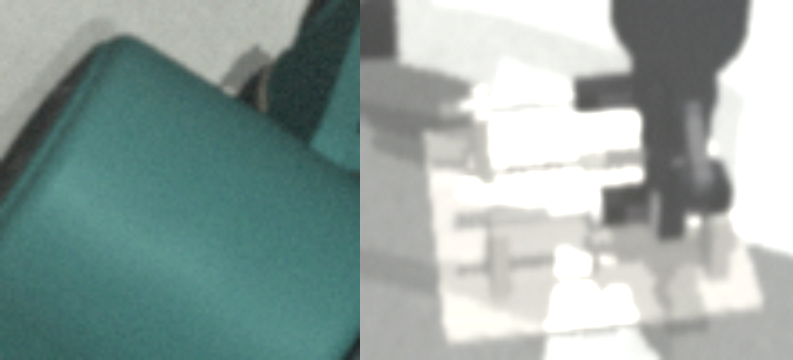

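Gripped: 60 N, opening 0.15, with the fingers near the middle of the handle at (672,190). The moves can't tilt the tool, so I'll pivot the rod in the fingers by pressing the handle's tail on the fixed reader's edge. First I'll lift and turn it.

jog_arm(steps=[[10,0,0,-0.03,0],[10,0,0,-0.07,0],[10,0,0,-0.11,0],[10,0,0,-0.14,0.1],[10,0,0,-0.14,0.25],[10,0,0,-0.14,0.4],[10,0,0,-0.14,0.55],[10,0,0,-0.14,0.7],[10,0,0,-0.14,0.85],[10,0,0,-0.14,1.0]])

```text
clock: 7.2
eef_pos: [567.3, -299.4, 187.5]
ee_rot: [-1.841, -2.545, -0.001]
force: [-0.0, -0.1, -1.0]
opening: 0.15
finger_force: 60.4
```

jog_arm(steps=[[10,0,0,0,0.15],[10,0,0,0,0.3],[10,0,0,0,0.45],[10,0,0,0,0.6],[10,0,0,0,0.75],[10,0,0,0,0.9],[10,0,0,0,1.05],[10,0,0,0,1.2],[10,0,0,0,1.35],[10,0,0,0,1.5]])

```text
clock: 8.2
eef_pos: [567.3, -299.4, 187.5]
ee_rot: [-3.082, -0.607, -0.0]
force: [0.2, -0.1, -1.6]
opening: 0.151
finger_force: 60.4
```

```bash
python3 - <<'E'
from h import *
go([[503.4,-69.5,150]],-16.3)
E
```

```text
t 8.2 tcp [ 567.3 -299.4  187.5] xyaw 22.3 tilt 0.02 j [-0.59  0.47  1.48  0.    1.19  0.59] F [ 0.2 -0.1 -1.6] op 0.151 60.4
   [ 0.028 -0.237  0.038] roll 0.674
```

jog_arm(steps=[[10,0.005,-0.04,0.008,0.13],[10,0.01,-0.08,0.015,0.26],[10,0.014,-0.12,0.02,0.39],[10,0.019,-0.16,0.03,0.52],[10,0.024,-0.2,0.038,0.65],[10,0.028,-0.237,0.038,0.674],[10,0.028,-0.237,0.038,0.674],[10,0.028,-0.237,0.038,0.674]])

```text
clock: 9.0
eef_pos: [501.9, -69.5, 149.7]
ee_rot: [3.111, -0.433, 0.001]
force: [-0.2, -0.3, -0.6]
opening: 0.15
finger_force: 60.4
```

```bash
python3 - <<'E'
from h import *
go([[503.4,-69.5,58],[503.4,-69.5,31]],-16.3)
s=snap('side');S=snap('top');np.savez('s2.npz',**s)
a=cv2.resize(s['image'][215:315,240:400],None,fx=4,fy=3.0);b=cv2.resize(S['image'][170:270,340:480],None,fx=3,fy=3);o=np.zeros((600,640,3),np.uint8);o[:300]=a;o[300:,:420]=b
cv2.imwrite('pics/piv.png',cv2.convertScaleAbs(o,alpha=1.4))
E
```

```text
t 9.0 tcp [501.9 -69.5 149.7] xyaw -15.8 tilt 0.04 j [-0.27  0.34  1.82 -0.    0.98  1.57] F [-0.2 -0.3 -0.6] op 0.15 60.4
   [ 0.001 -0.     0.092] roll 0.008
   [ 0.001 -0.     0.119] roll 0.008
```

View pics/piv.png

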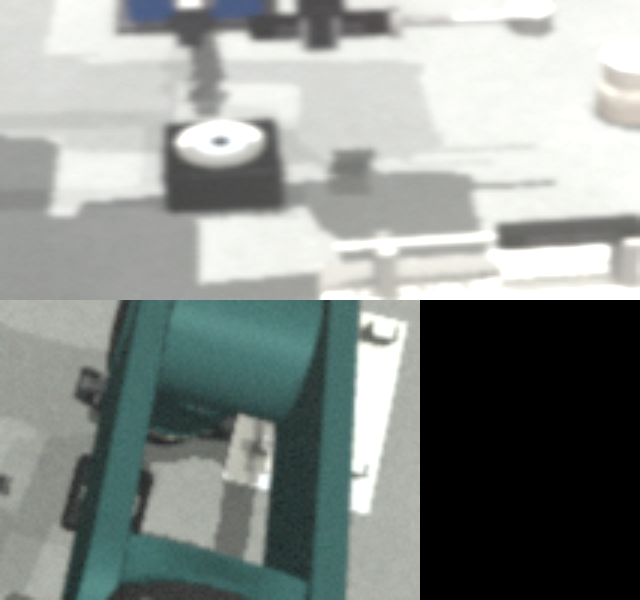

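The side crop shows the rod level in the fingers: handle from x=252 to 390, finger at 320 (its centre), collar at 395, tip at 545. Pressing down on the reader's edge now.

jog_arm(steps=[[10,0.001,0,0.04,0.008],[10,0.001,0,0.075,0.008],[10,0.001,0,0.09,0.008],[10,0.001,0,0.096,0.008],[10,0.001,0,0.1,0.008],[10,0.001,0,0.103,0.008],[10,0.001,0,0.106,0.008],[10,0.001,0,0.106,0.008]])

```text
clock: 9.9
eef_pos: [504.6, -71.9, 45.0]
ee_rot: [3.108, -0.449, 0.004]
force: [-2.4, -1.1, 9.2]
opening: 0.147
finger_force: 63.9
```

jog_arm(steps=[[10,0,0,0.003,0],[10,0,0,0.006,0],[10,0,0,0.009,0],[10,0,0,0.012,0],[10,0,0,0.014,0],[10,0,0,0.015,0],[10,0,0,0.015,0]])

```text
clock: 10.6
eef_pos: [506.2, -72.8, 35.9]
ee_rot: [3.107, -0.448, 0.013]
force: [-17.3, -0.9, 79.7]
opening: 0.149
finger_force: 77.3
```

jog_arm(steps=[[10,0,0,-0.03,0],[10,0,0,-0.08,0],[10,0,0,-0.12,0],[10,0,0,-0.12,0]])

```text
clock: 11.0
eef_pos: [508.2, -72.6, 154.9]
ee_rot: [3.107, -0.45, 0.021]
force: [1.3, -0.3, -1.3]
opening: 0.152
finger_force: 65.5
```

```bash
python3 - <<'E'
from h import *
state()
s=snap('side');np.savez('s3.npz',**s)
a=cv2.resize(s['image'][170:320,240:400],None,fx=4,fy=4)
cv2.imwrite('pics/piv2.png',cv2.convertScaleAbs(a,alpha=1.4))
E
```

```text
t 11.0 tcp [508.2 -72.6 154.9] xyaw -16.5 tilt 0.78 j [-0.28  0.34  1.81 -0.    0.98  1.58] F [ 1.3 -0.3 -1.3] op 0.152 65.5
```

View pics/piv2.png

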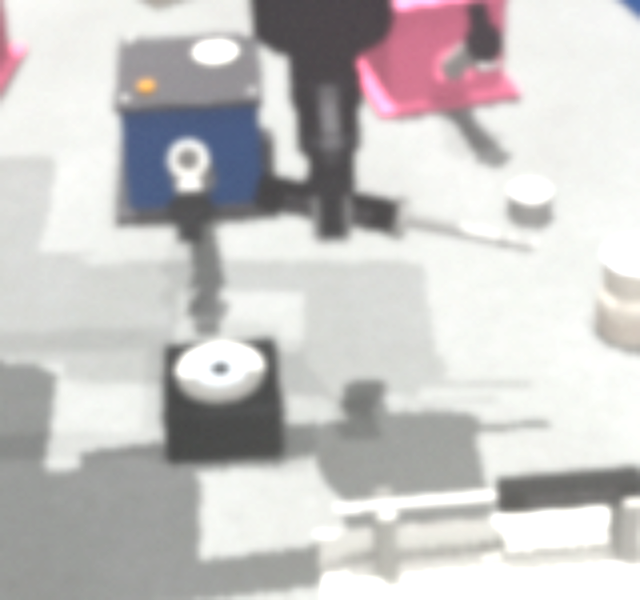

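The side crop shows the tilt at only about 12–14°: handle from (262,185) to (400,215), tip at (530,245). I'll measure it from depth, including any slip in the pads.

```bash
cat >> h.py <<'E'
def rodprof(S,tcp,yaw):
    P=cloud(S).reshape(-1,3);P=P[(S['range_z'].ravel()>0)];a=np.radians(yaw);x=np.array([np.cos(a),np.sin(a)]);n=np.array([-x[1],x[0]])
    q=P[:,:2]-tcp[:2];u=q@x;w=q@n;k=(abs(w)<14)&(P[:,2]<tcp[2]+60)&(P[:,2]>tcp[2]-100)
    for b in range(-60,150,10):
        m=k&(u>=b)&(u<b+10)
        if m.sum()>2: print(b+5,m.sum(),'dz',np.percentile(P[m,2]-tcp[2],[5,50,95]).round(0),'w',np.median(w[m]).round(0))
E
python3 - <<'E'
from h import *
rodprof(dict(np.load('s2.npz')),np.array([501.9,-69.5,149.7]),-15.8)
print()
rodprof(dict(np.load('s3.npz')),np.array([508.2,-72.6,154.9]),-16.5)
E
```

```text
-35 41 dz [-7.  5. 10.] w -7.0
-25 38 dz [-6.  5. 10.] w -6.0
-15 44 dz [-5.  5. 50.] w -8.0
-5 6 dz [-12.   5.  14.] w -13.0
5 12 dz [-13.  -3.   9.] w -13.0
15 37 dz [-6.  4. 22.] w -8.0
25 36 dz [-5.  7. 10.] w -7.0
35 36 dz [-4.  7. 12.] w -7.0
45 39 dz [-7.  4. 13.] w -5.0
55 12 dz [-1.  2.  4.] w -4.0
65 14 dz [-0.  3.  5.] w -3.0
75 14 dz [-0.  3.  5.] w -3.0
85 12 dz [-1.  2.  5.] w -3.0
95 15 dz [-1.  2.  4.] w -4.0
105 13 dz [-1.  3.  5.] w -3.0
115 12 dz [1. 2. 5.] w -4.0
125 8 dz [-0.  2.  5.] w -4.0

-45 6 dz [ 8. 13. 15.] w -5.0
-35 37 dz [ 6. 18. 23.] w -7.0
-25 45 dz [ 4. 16. 20.] w -7.0
-15 41 dz [-1. 11. 56.] w -7.0
-5 8 dz [-12.   8.  14.] w -13.0
5 14 dz [-13.  -0.  13.] w -13.0
15 38 dz [-9.  2.  8.] w -7.0
25 37 dz [-11.  -0.   5.] w -7.0
35 47 dz [-17.  -3.   2.] w -7.0
45 22 dz [-14.  -4.   2.] w -5.0
55 13 dz [-17. -13. -11.] w -2.0
65 15 dz [-20. -17. -14.] w -3.0
75 14 dz [-24. -19. -16.] w -3.0
85 13 dz [-26. -22. -20.] w -3.0
95 12 dz [-28. -25. -24.] w -3.0
105 14 dz [-31. -29. -25.] w -4.0
115 10 dz [-34. -31. -29.] w -3.0
```

Tilt is about 17° (slope 0.30), and the pads barely slipped. The 80 N came from the tip reaching the table, since a 40° tilt needs the axis at least 84 mm up. The tank's lid is 97 mm high and fixed, so I'll finish the pivot on its robot-side edge. Free pivoting only took about 9 N.

```bash
python3 - <<'E'
from h import *
go([[508,-72,190],[434,256.8,190]],163.7)
E
```

```text
t 11.05 tcp [506.5 -72.1 152.3] xyaw -16.5 tilt 0.55 j [-0.28  0.34  1.81 -0.    0.98  1.58] F [-0.4  0.3 -0.7] op 0.151 65.4
   [ 0.002 -0.001 -0.038] roll -0.003
   [-0.162 -0.295 -0.039] roll -0.003
```

jog_arm(steps=[[10,0,0,-0.04,-0.12],[10,-0.01,-0.02,-0.04,-0.27],[10,-0.025,-0.05,-0.04,-0.42],[10,-0.045,-0.08,-0.04,-0.57],[10,-0.06,-0.11,-0.04,-0.72],[10,-0.08,-0.14,-0.04,-0.87],[10,-0.1,-0.175,-0.04,-1.02],[10,-0.12,-0.215,-0.04,-1.17],[10,-0.14,-0.255,-0.04,-1.32],[10,-0.162,-0.295,-0.04,-1.47]])

```text
clock: 12.05
eef_pos: [430.7, 259.4, 187.4]
ee_rot: [2.603, 1.759, -0.001]
force: [0.3, 0.8, -1.2]
opening: 0.149
finger_force: 65.4
```

jog_arm(steps=[[10,0,0,0,-0.15],[10,0,0,0,-0.3],[10,0,0,0,-0.45],[10,0,0,0,-0.6],[10,0,0,0,-0.75],[10,0,0,0,-0.9],[10,0,0,0,-1.05],[10,0,0,0,-1.2],[10,0,0,0,-1.35],[10,0,0,0,-1.5]])

```text
clock: 13.05
eef_pos: [430.9, 257.7, 187.3]
ee_rot: [-0.705, -3.06, 0.002]
force: [-0.2, -0.1, -0.8]
opening: 0.149
finger_force: 65.4
```

```bash
python3 - <<'E'
from h import *
go([[434,256.8,102],[434,256.8,86]],163.7)
E
```

```text
t 13.05 tcp [430.9 257.7 187.3] xyaw 154.1 tilt 0.09 j [ 0.4   0.28  1.79 -0.    1.07 -0.72] F [-0.2 -0.1 -0.8] op 0.149 65.4
   [-0.003  0.001  0.085] roll -0.168
   [-0.003  0.001  0.101] roll -0.168
```

jog_arm(steps=[[10,-0.003,0.001,0,-0.1],[10,-0.003,0.001,0.03,-0.168],[10,-0.003,0.001,0.06,-0.168],[10,-0.003,0.001,0.08,-0.168],[10,-0.003,0.001,0.085,-0.168],[10,-0.003,0.001,0.089,-0.168],[10,-0.003,0.001,0.092,-0.168],[10,-0.003,0.001,0.095,-0.168],[10,-0.003,0.001,0.095,-0.168]])

```text
clock: 13.95
eef_pos: [435.0, 258.0, 95.2]
ee_rot: [0.454, 3.107, 0.001]
force: [-3.3, -3.0, 12.6]
opening: 0.149
finger_force: 67.6
```

```bash
python3 - <<'E'
from h import *
s,_=state();S=snap('side');rodprof(S,s['eef_pos'],163.7)
E
```

```text
t 13.95 tcp [435.  258.   95.2] xyaw 163.4 tilt 0.13 j [ 0.4   0.42  1.87 -0.    0.85 -0.88] F [-3.3 -3.  12.6] op 0.149 67.6
-55 18 dz [-1.  0.  2.] w 2.0
-45 18 dz [-1.  1. 17.] w 2.0
-35 35 dz [ 0. 12. 24.] w 8.0
-25 28 dz [-1. 13. 21.] w 8.0
-15 42 dz [-95.  11.  51.] w 6.0
-5 23 dz [-97. -95.  12.] w 12.0
5 20 dz [-97. -95. -12.] w -1.0
15 34 dz [-97.  -7.   7.] w 6.0
25 39 dz [-96.  -8.   4.] w 5.0
35 41 dz [-97. -15.   1.] w 5.0
45 29 dz [-97. -94.  -0.] w 2.0
55 23 dz [-97. -94. -13.] w 2.0
65 23 dz [-98. -94. -17.] w 3.0
75 22 dz [-97. -94. -20.] w 2.0
85 23 dz [-97. -95. -23.] w 3.0
95 23 dz [-98. -95. -26.] w 2.0
105 23 dz [-98. -94. -30.] w 2.0
115 21 dz [-98. -95. -33.] w 2.0
125 18 dz [-98. -95. -94.] w 1.0
135 14 dz [-97. -96. -93.] w 0.0
145 18 dz [-96. -95. -93.] w -0.0
```

jog_arm(steps=[[10,0,0,0.002,0],[10,0,0,0.004,0],[10,0,0,0.006,0],[10,0,0,0.006,0]])

```text
clock: 14.4
eef_pos: [435.2, 258.1, 90.8]
ee_rot: [0.453, 3.105, 0.002]
force: [-8.7, -4.3, 28.2]
opening: 0.154
finger_force: 75.4
```

```bash
cat >> h.py <<'E'
def tilt(S,tcp,yaw):
    P=cloud(S).reshape(-1,3);a=np.radians(yaw);x=np.array([np.cos(a),np.sin(a)]);n=np.array([-x[1],x[0]])
    q=P[:,:2]-tcp[:2];u=q@x;w=q@n;dz=P[:,2]-tcp[2];k=(abs(w)<14)&(u>52)&(u<128)&(dz<15)&(P[:,2]>8)&(dz>-110)
    U,Z=u[k],dz[k]
    for _ in range(4):
        c=np.polyfit(U,Z,1);r=abs(Z-np.polyval(c,U))<max(4,1.5*np.std(Z-np.polyval(c,U)));U,Z=U[r],Z[r]
    print('tilt deg',np.degrees(np.arctan(-c[0])).round(1),'axis dz at u=0',c[1].round(1),len(U),'umax',U.max().round(0),'w',np.median(w[k]).round(1),'zmin',Z.min().round(0))
E
python3 - <<'E'
from h import *
s,_=state();S=snap('side');tilt(S,s['eef_pos'],163.7)
E
```

```text
t 14.4 tcp [435.2 258.1  90.8] xyaw 163.4 tilt 0.21 j [ 0.4   0.43  1.88 -0.    0.83 -0.88] F [-8.7 -4.3 28.2] op 0.154 75.4
tilt deg 24.9 axis dz at u=0 4.8 45 umax 110.0 w 3.1 zmin -46.0
```

jog_arm(steps=[[10,0.002,0,0.001,0],[10,0.003,0,0.002,0],[10,0.003,0,0.002,0]])

```text
clock: 14.75
eef_pos: [435.0, 259.4, 89.9]
ee_rot: [0.452, 3.1, 0.005]
force: [-3.8, -5.4, 34.5]
opening: 0.15
finger_force: 76.9
```

jog_arm(steps=[[10,0.001,0,0.001,0],[10,0.001,0,0.002,0],[10,0.001,0,0.002,0]])

```text
clock: 15.05
eef_pos: [434.9, 260.1, 88.2]
ee_rot: [0.452, 3.099, 0.007]
force: [-4.3, -5.6, 36.3]
opening: 0.15
finger_force: 79.1
```

```bash
python3 - <<'E'
from h import *
s,_=state();S=snap('side');tilt(S,s['eef_pos'],163.7);rodprof(S,s['eef_pos'],163.7)
E
```

```text
t 15.05 tcp [434.9 260.1  88.2] xyaw 163.4 tilt 0.61 j [ 0.4   0.43  1.88 -0.    0.82 -0.88] F [-4.3 -5.6 36.3] op 0.15 79.1
tilt deg 27.9 axis dz at u=0 4.4 37 umax 108.0 w 2.4 zmin -53.0
-55 15 dz [5. 6. 8.] w -0.0
-45 15 dz [ 6.  8. 19.] w 3.0
-35 32 dz [ 7. 17. 30.] w 7.0
-25 30 dz [ 9. 21. 30.] w 7.0
-15 44 dz [-88.  13.  54.] w 6.0
-5 22 dz [-90. -88.   7.] w 4.0
5 20 dz [-90. -88. -13.] w -1.0
15 36 dz [-89. -11.   7.] w 6.0
25 40 dz [-89. -15.   1.] w 6.0
35 40 dz [-90. -16.  -3.] w 6.0
45 26 dz [-91. -87.  -8.] w 2.0
55 25 dz [-90. -88. -23.] w 2.0
65 23 dz [-89. -88. -27.] w 2.0
75 24 dz [-90. -87. -34.] w 2.0
85 22 dz [-90. -87. -40.] w 2.0
95 24 dz [-89. -87. -44.] w 1.0
105 22 dz [-90. -88. -50.] w 4.0
115 17 dz [-90. -88. -86.] w 1.0
125 16 dz [-89. -88. -86.] w -1.0
135 17 dz [-90. -89. -86.] w -1.0
145 16 dz [-89. -88. -86.] w 1.0
```

jog_arm(steps=[[10,0,0,0.001,0],[10,0,0,0.002,0],[10,0,0,0.003,0],[10,0,0,0.003,0]])

```text
clock: 15.5
eef_pos: [435.0, 260.7, 85.3]
ee_rot: [0.452, 3.099, 0.008]
force: [-4.5, -2.7, 35.7]
opening: 0.152
finger_force: 83.6
```

jog_arm(steps=[[10,0,0,0.001,0],[10,0,0,0.002,0],[10,0,0,0.002,0]])

```text
clock: 15.8
eef_pos: [435.0, 261.6, 83.6]
ee_rot: [0.453, 3.099, 0.011]
force: [-5.7, 2.2, 38.8]
opening: 0.147
finger_force: 85.9
```

```bash
python3 - <<'E'
from h import *
s,_=state();S=snap('side');tilt(S,s['eef_pos'],163.7)
E
```

```text
t 15.8 tcp [435.  261.6  83.6] xyaw 163.4 tilt 0.69 j [ 0.4   0.44  1.89  0.    0.81 -0.88] F [-5.7  2.2 38.8] op 0.147 85.9
tilt deg 35.3 axis dz at u=0 7.2 34 umax 101.0 w 2.6 zmin -64.0
```

jog_arm(steps=[[10,0,0,0.001,0],[10,0,0,0.002,0],[10,0,0,0.003,0],[10,0,0,0.003,0]])

```text
clock: 16.25
eef_pos: [433.9, 261.5, 80.4]
ee_rot: [0.453, 3.101, 0.01]
force: [-8.7, 1.8, 38.5]
opening: 0.151
finger_force: 88.8
```

```bash
python3 - <<'E'
from h import *
s,_=state();S=snap('side');tilt(S,s['eef_pos'],163.7)
E
```

```text
t 16.25 tcp [433.9 261.5  80.4] xyaw 163.4 tilt 0.59 j [ 0.41  0.44  1.89  0.    0.8  -0.88] F [-8.7  1.8 38.5] op 0.151 88.8
tilt deg 38.9 axis dz at u=0 8.6 34 umax 96.0 w 2.3 zmin -72.0
```

jog_arm(steps=[[10,0,0,0.001,0],[10,0,0,0.0015,0],[10,0,0,0.0015,0]])

```text
clock: 16.6
eef_pos: [433.0, 261.2, 78.5]
ee_rot: [0.454, 3.102, 0.009]
force: [-9.1, 2.1, 37.0]
opening: 0.154
finger_force: 89.8
```

jog_arm(steps=[[10,0.005,0,-0.01,0],[10,0.01,0,-0.04,0],[10,0.01,0,-0.08,0],[10,0.01,0,-0.12,0],[10,0.01,0,-0.14,0],[10,0.01,0,-0.14,0]])

```text
clock: 17.2
eef_pos: [423.2, 263.0, 217.7]
ee_rot: [0.453, 3.101, 0.007]
force: [0.3, 0.6, -0.3]
opening: 0.148
finger_force: 84.0
```

```bash
python3 - <<'E'
from h import *
s,_=state();S=snap('side');tilt(S,s['eef_pos'],163.7);np.savez('s4.npz',**S)
E
```

```text
t 17.2 tcp [423.2 263.  217.7] xyaw 163.4 tilt 0.48 j [ 0.42  0.24  1.77 -0.    1.13 -0.86] F [ 0.3  0.6 -0.3] op 0.148 84.0
tilt deg 38.7 axis dz at u=0 6.7 37 umax 93.0 w 3.3 zmin -70.0
```

Tilt is 38.7°, with the axis 6.7 mm above the TCP. Next I'll turn the rod and line it up in front of the tube.

```bash
python3 - <<'E'
from h import *
go([mouth(108.8,125),mouth(108.8,83)],73.7)
E
```

```text
t 17.25 tcp [421.9 262.3 215.5] xyaw 163.4 tilt 0.26 j [ 0.42  0.24  1.77 -0.    1.13 -0.86] F [-0.5 -0.2 -0.8] op 0.151 84.1
   [-0.09  -0.247 -0.004] roll 1.565
   [-0.09  -0.247  0.038] roll 1.565
```

jog_arm(steps=[[10,-0.009,-0.025,0,0.15],[10,-0.018,-0.05,0,0.3],[10,-0.027,-0.075,0,0.45],[10,-0.036,-0.1,0,0.6],[10,-0.045,-0.125,0,0.75],[10,-0.054,-0.15,0,0.9],[10,-0.063,-0.175,0,1.05],[10,-0.072,-0.2,0,1.2],[10,-0.081,-0.225,0,1.35],[10,-0.09,-0.247,0,1.5]])

```text
clock: 18.25
eef_pos: [434.9, -1.7, 212.1]
ee_rot: [-2.456, -1.955, 0.004]
force: [0.3, -0.9, -1.4]
opening: 0.153
finger_force: 84.0
```

```bash
python3 - <<'E'
from h import *
go([mouth(108.8,125),mouth(108.8,83)],73.7)
E
```

```text
t 18.25 tcp [434.9  -1.7 212.1] xyaw 77.0 tilt 0.18 j [-0.16  0.16  1.89 -0.    1.1   0.06] F [ 0.3 -0.9 -1.4] op 0.153 84.0
   [ 0.002  0.002 -0.007] roll 0.058
   [0.002 0.003 0.035] roll 0.058
```

jog_arm(steps=[[10,0.002,0.002,0,0.058],[10,0.002,0.003,0.02,0.058],[10,0.002,0.003,0.035,0.058],[10,0.002,0.003,0.035,0.058],[10,0.002,0.003,0.035,0.058]])

```text
clock: 18.75
eef_pos: [438.6, 0.8, 177.8]
ee_rot: [-2.506, -1.892, 0.003]
force: [0.6, -0.3, -0.8]
opening: 0.152
finger_force: 84.1
```

```bash
python3 - <<'E'
from h import *
go([mouth(108.8,83)],73.7)
s=snap('top');S=snap('side');np.savez('t5.npz',**s);np.savez('s5.npz',**S)
a=cv2.resize(s['image'][195:255,280:380],None,fx=5,fy=5,interpolation=2);b=cv2.resize(S['image'][160:235,250:330],None,fx=4,fy=4,interpolation=2)
a,b=[cv2.convertScaleAbs(x,alpha=1.5) for x in(a,b)]
for im,c,(ox,oy),k in((a,s,(280,195),5),(b,S,(250,160),4)):
    for L in(0,15,40):
        u,v=proj(c,mouth(L*.766,L*.643));print(u,v);cv2.circle(im,(int((u-ox+.5)*k),int((v-oy+.5)*k)),2,(0,255,0),-1)
o=np.zeros((600,500,3),np.uint8);o[:300]=a;o[300:,:320]=b
cv2.imwrite('pics/align.png',o)
E
```

```text
t 18.75 tcp [438.6   0.8 177.8] xyaw 74.1 tilt 0.16 j [-0.16  0.21  1.93 -0.    1.01  0.12] F [ 0.6 -0.3 -0.8] op 0.152 84.1
   [-0.001 -0.001  0.001] roll 0.007
317.9438433077117 224.48808253039368
322.1288316532637 225.35772883830583
329.2653720718564 226.8407117079932
286.42307008972085 209.3549329601893
286.0979941484069 208.53288972526857
285.5353257305927 207.11002907154554
```

View pics/align.png

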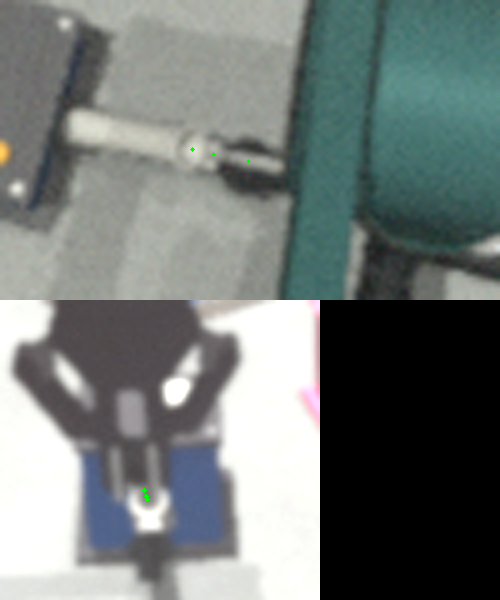

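The top crop shows the shaft over the black cap, its tip close to the predicted (214,154). The shaft line seems about 1 px above the green axis dots. In side, the fingers cover the mouth's upper part. I'll measure the lateral offset numerically.

```bash
python3 - <<'E'
from h import *
s=dict(np.load('t5.npz'));g=cv2.cvtColor(s['image'],cv2.COLOR_BGR2GRAY)
print('cols 314..337, rows 220-232');print(g[220:233,314:338])
for L in(0,10,20,40,50):print(L,np.round(proj(s,mouth(L*.766,L*.643)),1))
E
```

```text
cols 314..337, rows 220-232
[[105 102 103 107 108 107 108 106 103 105 103 105 105 106 107 106 103 103
  104 106 108 105  93  67]
 [111 115 105  97  98 108 109 102  93  93 106 106 104 106 100 101 103 101
  103  99 101 104  92  63]
 [122 114  99  98 112 122 113  93  80  81  85  92  98  90  80  76  82  89
   97 102 108 102  87  56]
 [128 114  94 114 130 132 123 107  99  96  80  74  75  65  53  51  55  56
   77  93 103 103  84  56]
 [130 110 112 129 143 144 130 114 119 110  85  62  53  48  46  41  36  40
   47  71  81  83  75  49]
 [127 113 117 135 145 144 128 111 111 110  96  86  83  86  79  68  61  51
   48  50  60  65  61  51]
 [120 111 110 125 134 138 121 107 101  98  90  85  99 103 106 104  97  97
   95  88  72  68  56  46]
 [101 109 110 112 124 123 113 117 114  85  63  64  77  83  97 105 107 111
  114 111 105 100  74  45]
 [ 92 103 109 112 107  94  96 106 107  74  39  38  44  52  65  74  77  85
   92 101 107 106  83  45]
 [ 94  98 101 100  96  86  79  81  81  59  42  44  39  40  40  45  45  47
   55  67  78  76  57  43]
 [100 101 104  96  96  93  89  90  84  80  59  38  39  36  35  41  35  33
   37  38  43  46  42  38]
 [105 103 108 106 105 103 102  98  95  91  77  52  43  38  33  36  33  36
   36  36  35  36  37  34]
 [107 107 108 108 106 106 106 103 100  97  88  69  52  44  38  36  33  35
   37  37  35  31  39  38]]
0 [317.9 224.5]
10 [320.7 225.1]
20 [323.5 225.7]
40 [329.3 226.8]
50 [332.2 227.4]
```

```bash
python3 - <<'E'
from h import *
s=dict(np.load('t5.npz'));P=cloud(s)
for u,vs in((328,(226,227)),(329,(226,227)),(330,(226,227)),(331,(227,)),(332,(227,)),(333,(227,)),(334,(227,228))):
    p=np.mean([P[v,u] for v in vs],0);a=(p[:2]-M[:2])@d;print(u,p.round(1),'a',a.round(1),'z axis line',(94+a*.839).round(1),'top of shaft expected',(94+a*.839+4.6).round(1))
p=P[222:228,300:312].reshape(-1,3);a=(p[:,:2]-M[:2])@d;r=p[:,2]-(94+a*.839);print('tube top resid (expect ~13.7 max centre)',np.percentile(r,[10,50,90]))
E
```

```text
328 [460.1  78.4 124.4] a 27.3 z axis line 116.9 top of shaft expected 121.5
329 [459.9  75.8 126.2] a 29.8 z axis line 119.0 top of shaft expected 123.6
330 [459.7  73.3 127.8] a 32.3 z axis line 121.1 top of shaft expected 125.7
331 [457.9  70.9 133.5] a 35.2 z axis line 123.5 top of shaft expected 128.1
332 [457.7  68.4 136.2] a 37.6 z axis line 125.6 top of shaft expected 130.2
333 [457.6  65.9 136.7] a 40.1 z axis line 127.6 top of shaft expected 132.2
334 [455.9  63.5 141.9] a 42.8 z axis line 130.0 top of shaft expected 134.6
tube top resid (expect ~13.7 max centre) [-63.74319626   9.25546069  17.26369573]
```

jog_arm(steps=[[10,0.004,-0.001,0.003,0.003],[10,0.008,-0.001,0.006,0.003],[10,0.011,-0.001,0.009,0.003],[10,0.015,-0.001,0.013,0.003],[10,0.019,-0.001,0.016,0.003],[10,0.019,-0.001,0.016,0.003]])

```text
clock: 19.45
eef_pos: [443.7, 19.7, 162.3]
ee_rot: [-2.509, -1.889, 0.001]
force: [-0.1, 0.2, -0.2]
opening: 0.149
finger_force: 84.1
```

```bash
python3 - <<'E'
from h import *
s,_=state();c=snap('top');g=cv2.cvtColor(c['image'],cv2.COLOR_BGR2GRAY);print(g[220:232,314:336])
p=s['eef_pos'];print('a',(p[:2]-M[:2])@d,'up',p[2]-94,'lat e1',(p[:2]-M[:2])@[.96,-.28])
E
```

```text
t 19.45 tcp [443.7  19.7 162.3] xyaw 74.0 tilt 0.05 j [-0.11  0.24  1.93  0.    0.97  0.17] F [-0.1  0.2 -0.2] op 0.149 84.1
[[102  98 102 107 108 108 106 105 102 102 103  85  55  47  50  58  62  68
   61  62  61  65]
 [113 114 107  96 102 107 109 100  93  91  94  84  53  48  51  57  61  62
   64  65  62  64]
 [122 115  95  94 111 114 105  91  80  81  82  66  49  44  50  53  62  62
   63  63  66  65]
 [128 109  92 101 110 107  98  91  93  97  80  56  43  45  49  58  65  65
   57  59  63  61]
 [129 111  95 101  99  97 101 102 113 109  85  58  36  46  53  59  61  64
   64  64  65  67]
 [124 110  86  86  95  96 107 110 115 114 103  76  47  46  51  59  61  67
   66  63  61  66]
 [119 106  96 102 108 106  95  96 102 105 102  79  52  48  51  60  59  64
   62  65  65  63]
 [102 107 105 112 117 110  98 110 109  91  73  59  41  50  54  60  60  64
   62  64  64  66]
 [ 91 103 108 111 107  91  89 108 104  74  49  33  37  46  54  63  61  67
   65  61  68  64]
 [ 92  96 101 102  98  87  78  85  80  58  41  30  43  43  55  62  61  66
   63  65  62  63]
 [ 96 101  97  95  96  92  87  86  84  79  63  40  37  43  54  58  63  61
   61  64  61  64]
 [103 103 102  98  99  91  93  94  96  92  76  49  41  43  51  58  67  60
   64  64  61  60]]
a 88.23162035388609 up 68.25695537338959 lat e1 0.176379933855479
```

jog_arm(steps=[[10,0.003,0,0.003,0],[10,0.006,0,0.005,0],[10,0.009,0,0.0075,0],[10,0.012,0,0.01,0],[10,0.015,0,0.0125,0],[10,0.015,0,0.0125,0]])

```text
clock: 20.1
eef_pos: [447.9, 34.0, 149.8]
ee_rot: [-2.51, -1.889, 0.001]
force: [0.2, -0.8, -3.8]
opening: 0.15
finger_force: 83.9
```

jog_arm(steps=[[10,0.003,0,0.003,0],[10,0.006,0,0.0055,0],[10,0.009,0,0.008,0],[10,0.012,0,0.0105,0],[10,0.015,0,0.013,0],[10,0.015,0,0.013,0]])

```text
clock: 20.7
eef_pos: [452.2, 48.5, 136.9]
ee_rot: [-2.51, -1.889, 0.0]
force: [0.5, -0.2, -2.5]
opening: 0.145
finger_force: 83.9
```

```bash
python3 - <<'E'
from h import *
s,_=state();p=s['eef_pos'];a=(p[:2]-M[:2])@d;print('a',a,'up',p[2]-94,'lat e1',(p[:2]-M[:2])@[.96,-.28],'L est',(a-36)/.766,(p[2]-94-22)/.643)
E
```

```text
t 20.7 tcp [452.2  48.5 136.9] xyaw 73.9 tilt 0.03 j [-0.05  0.29  1.94  0.    0.91  0.23] F [ 0.5 -0.2 -2.5] op 0.145 83.9
a 58.244604334057314 up 42.9044959312715 lat e1 0.2974953681591064 L est 29.03995343871712 32.510880141946345
```

jog_arm(steps=[[10,0.003,0,0.003,0],[10,0.006,0,0.0055,0],[10,0.009,0,0.008,0],[10,0.012,0,0.0105,0],[10,0.015,0,0.013,0],[10,0.017,0,0.0145,0],[10,0.017,0,0.0145,0]])

```text
clock: 21.4
eef_pos: [456.8, 64.6, 122.5]
ee_rot: [-2.51, -1.889, 0.001]
force: [-0.1, 0.0, -1.1]
opening: 0.151
finger_force: 83.9
```

jog_arm(steps=[[10,0.001,0,0.001,0],[10,0.002,0,0.002,0],[10,0.003,0,0.0025,0],[10,0.003,0,0.0025,0]])

```text
clock: 21.8
eef_pos: [457.8, 67.3, 120.2]
ee_rot: [2.51, 1.889, -0.0]
force: [0.9, -0.1, -1.7]
opening: 0.154
finger_force: 83.9
```

Creep until contact.

jog_arm(steps=[[10,0.001,0,0.001,0],[10,0.0015,0,0.0015,0],[10,0.0023,0,0.0019,0],[10,0.0023,0,0.0019,0]])

```text
clock: 22.2
eef_pos: [458.4, 69.5, 118.3]
ee_rot: [2.51, 1.889, -0.0]
force: [0.1, 0.1, -1.6]
opening: 0.153
finger_force: 83.9
```

jog_arm(steps=[[10,0.001,0,0.001,0],[10,0.0015,0,0.0013,0],[10,0.0015,0,0.0013,0]])

```text
clock: 22.5
eef_pos: [458.8, 71.0, 117.0]
ee_rot: [-2.51, -1.889, 0.0]
force: [-0.2, -0.7, -1.1]
opening: 0.153
finger_force: 83.9
```

```bash
python3 - <<'E'
from h import *
s,_=state();p=s['eef_pos'];a=(p[:2]-M[:2])@d;print('a',a,'up',p[2]-94,'L est',(a-36)/.766,(p[2]-94-22)/.643)
S=snap('side');T=snap('top');np.savez('s6.npz',**S);np.savez('t6.npz',**T)
E
```

```text
t 22.5 tcp [458.8  71.  117. ] xyaw 73.9 tilt 0.01 j [ 0.    0.34  1.94 -0.    0.86  0.29] F [-0.2 -0.7 -1.1] op 0.153 83.9
a 34.84773887614997 up 22.997803759870465 L est -1.5042573418407725 1.551794338834315
```

jog_arm(steps=[[10,0.0008,0,0.0006,0],[10,0.0015,0,0.0013,0],[10,0.0015,0,0.0013,0]])

```text
clock: 22.9
eef_pos: [459.2, 72.4, 115.7]
ee_rot: [2.51, 1.889, -0.0]
force: [-0.2, -0.3, -2.1]
opening: 0.149
finger_force: 83.9
```

jog_arm(steps=[[10,0.0008,0,0.0006,0],[10,0.0015,0,0.0013,0],[10,0.0015,0,0.0013,0]])

```text
clock: 23.2
eef_pos: [459.5, 72.8, 115.3]
ee_rot: [2.508, 1.89, -0.002]
force: [-3.7, -6.5, 10.8]
opening: 0.152
finger_force: 86.0
```

jog_arm(steps=[[10,0.0008,0,0.0006,0],[10,0.0015,0,0.0013,0],[10,0.0015,0,0.0013,0]])

```text
clock: 23.5
eef_pos: [459.6, 72.8, 115.2]
ee_rot: [2.505, 1.89, -0.005]
force: [-8.1, -15.5, 28.5]
opening: 0.151
finger_force: 88.4
```

The collar is seated: motion stopped at about 33 N along the tube. Drawing it out now.

jog_arm(steps=[[10,-0.0015,0,-0.0013,0],[10,-0.003,0,-0.0025,0],[10,-0.01,0,-0.0085,0],[10,-0.02,0,-0.017,0],[10,-0.03,0,-0.0252,0],[10,-0.04,0,-0.0336,0],[10,-0.05,0,-0.042,0],[10,-0.06,0,-0.0504,0],[10,-0.07,0,-0.0588,0],[10,-0.08,0,-0.067,0]])

```text
clock: 24.5
eef_pos: [437.7, -2.5, 181.0]
ee_rot: [2.51, 1.889, 0.0]
force: [-0.1, 0.3, -0.2]
opening: 0.152
finger_force: 83.9
```

jog_arm(steps=[[10,-0.01,0,-0.02,0],[10,-0.02,0,-0.04,0],[10,-0.02,0,-0.06,0],[10,-0.02,0,-0.06,0]])

```text
clock: 24.9
eef_pos: [434.0, -21.9, 242.8]
ee_rot: [2.508, 1.886, 0.005]
force: [-0.2, -0.6, -1.0]
opening: 0.151
finger_force: 84.0
```

```bash
python3 - <<'E'
from h import *
s,_=state();p=s['eef_pos'];print('a',(p[:2]-M[:2])@d,'up',p[2]-94)
S=snap('side');tilt(S,p,73.9)
go([[442+.96*112,-51.6-.28*112,200],[442+.96*112,-51.6-.28*112,55]],-16.3)
E
```

```text
t 24.9 tcp [434.  -21.9 242.8] xyaw 73.9 tilt 0.31 j [-0.21  0.12  1.85 -0.    1.17  0.07] F [-0.2 -0.6 -1. ] op 0.151 84.0
a 130.9022635435848 up 148.8038288670636
tilt deg 39.3 axis dz at u=0 2.8 6 umax 87.0 w -0.9 zmin -69.0
t 24.95 tcp [433.2 -21.5 241.4] xyaw 73.9 tilt 0.18 j [-0.21  0.12  1.86 -0.    1.16  0.07] F [-0.2 -0.4 -2. ] op 0.148 84.0
   [-0.027  0.129  0.042] roll -1.567
   [-0.027  0.128  0.187] roll -1.567
```

It's out, with tilt still about 39°. I'll level it by pressing the tip on the reader's glass and following the arc, starting with the tip just above the glass.

```bash
python3 - <<'E'
from h import *
C=np.array([442,-51.6]);e2=-d
f=lambda D,z:np.r_[C-D*e2,z]
go([f(99,200),f(99,133)],73.7)
E
```

```text
t 24.95 tcp [433.2 -21.5 241.4] xyaw 73.9 tilt 0.18 j [-0.21  0.12  1.86 -0.    1.16  0.07] F [-0.2 -0.4 -2. ] op 0.148 84.0
   [-0.125  0.016  0.041] roll 0.003
   [-0.125  0.016  0.108] roll 0.003
```

jog_arm(steps=[[10,-0.03,0.004,0,0.003],[10,-0.06,0.008,0.01,0.003],[10,-0.09,0.012,0.02,0.003],[10,-0.125,0.016,0.04,0.003],[10,-0.125,0.016,0.07,0.003],[10,-0.125,0.016,0.1,0.003],[10,-0.125,0.016,0.108,0.003],[10,-0.125,0.016,0.108,0.003]])

```text
clock: 25.75
eef_pos: [411.6, -144.5, 130.7]
ee_rot: [-2.51, -1.883, 0.003]
force: [-0.4, -0.1, -0.5]
opening: 0.15
finger_force: 83.9
```

```bash
python3 - <<'E'
from h import *
C=np.array([442,-51.6]);e2=-d
f=lambda D,z:np.r_[C-D*e2,z]
go([f(99,133),f(99,120),f(109,105.5),f(118.4,85.6),f(124,64.4),f(126,42.5),f(126,39)],73.7)
s=bot.sense();S=snap('side');tilt(S,s['eef_pos'],73.9)
T=snap('top');a=cv2.resize(T['image'][205:305,330:450],None,fx=4,fy=3);b=cv2.resize(S['image'][210:320,250:370],None,fx=4,fy=2.7)
o=np.vstack([a,b]);cv2.imwrite('pics/tip.png',cv2.convertScaleAbs(o,alpha=1.4));print(o.shape)
E
```

```text
t 25.75 tcp [ 411.6 -144.5  130.7] xyaw 73.8 tilt 0.27 j [-0.5   0.28  1.98 -0.    0.88 -0.21] F [-0.4 -0.1 -0.5] op 0.15 83.9
   [-0.001  0.003 -0.002] roll 0.001
   [-0.001  0.003  0.011] roll 0.001
   [-0.011  0.003  0.025] roll 0.001
   [-0.021  0.003  0.045] roll 0.001
   [-0.026  0.003  0.066] roll 0.001
   [-0.028  0.004  0.088] roll 0.001
   [-0.028  0.004  0.092] roll 0.001
tilt deg -16.9 axis dz at u=0 -111.4 123 umax 93.0 w 1.4 zmin -98.0
(597, 480, 3)
```

View pics/tip.png

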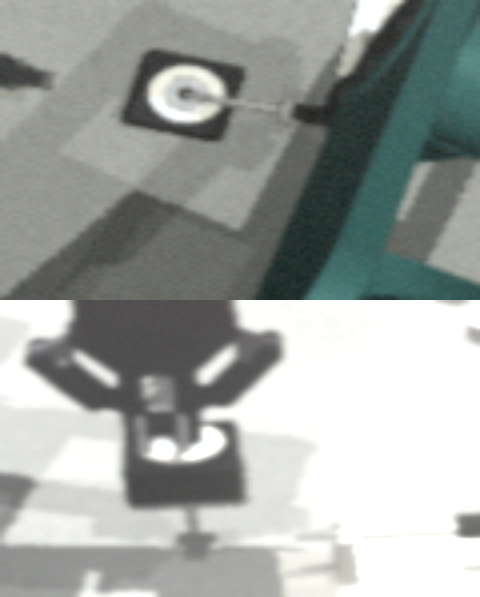

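The top crop shows the tip at about (195,97), over the glass (centre (187,95)), with the shaft pointing at it. Following the arc down.

jog_arm(steps=[[10,-0.001,0.003,0.006,0],[10,-0.003,0.003,0.013,0],[10,-0.006,0.003,0.018,0],[10,-0.011,0.003,0.025,0],[10,-0.014,0.003,0.03,0],[10,-0.014,0.003,0.03,0]])

```text
clock: 26.45
eef_pos: [412.7, -160.5, 102.2]
ee_rot: [2.513, 1.883, 0.001]
force: [0.8, -0.8, 3.6]
opening: 0.153
finger_force: 83.9
```

jog_arm(steps=[[10,-0.003,0,0.005,0],[10,-0.005,0,0.01,0],[10,-0.007,0,0.015,0],[10,-0.008,0,0.02,0],[10,-0.01,0,0.025,0],[10,-0.012,0,0.03,0],[10,-0.012,0,0.03,0]])

```text
clock: 27.15
eef_pos: [409.6, -172.0, 72.4]
ee_rot: [2.512, 1.883, 0.001]
force: [0.7, -1.7, 4.9]
opening: 0.148
finger_force: 80.8
```

```bash
cat >> h.py <<'E'
def toprod(tcp,yaw=73.7):
    T=snap('top');P=cloud(T).reshape(-1,3);V=T['image'].max(2).ravel();a=np.radians(yaw);x=np.array([np.cos(a),np.sin(a)]);n=np.array([-x[1],x[0]]);q=P[:,:2]-tcp[:2];u=q@x;w=q@n
    for b in range(20,140,8):
        m=(abs(w)<4)&(u>=b)&(u<b+8)
        if m.sum(): print(b+4,m.sum(),'z',np.median(P[m,2]).round(0),end=' | ')
    print()
E
python3 - <<'E'
from h import *
C=np.array([442,-51.6]);e2=-d
f=lambda D,z:np.r_[C-D*e2,z]
go([f(124,64.4),f(126,42.5),f(126,39)],73.7)
toprod(bot.sense()['eef_pos'])
E
```

```text
t 27.15 tcp [ 409.6 -172.    72.4] xyaw 73.7 tilt 0.11 j [-0.55  0.4   2.02  0.    0.72 -0.27] F [ 0.7 -1.7  4.9] op 0.148 80.8
   [ 0.001 -0.003  0.008] roll 0.0
   [-0.001 -0.003  0.03 ] roll 0.0
   [-0.001 -0.003  0.033] roll 0.0
24 34 z 473.0 | 32 31 z 472.0 | 40 37 z 199.0 | 48 30 z 73.0 | 56 34 z 512.0 | 64 62 z 469.0 | 72 31 z 70.0 | 80 13 z 3.0 | 88 11 z 58.0 | 96 9 z 57.0 | 104 10 z 55.0 | 112 10 z 50.0 | 120 10 z 48.0 | 128 8 z 45.0 | 136 9 z 46.0 |
```

jog_arm(steps=[[10,0,-0.001,0.006,0],[10,0,-0.002,0.012,0],[10,-0.001,-0.003,0.018,0],[10,-0.001,-0.003,0.024,0],[10,-0.001,-0.003,0.03,0],[10,-0.001,-0.003,0.033,0],[10,-0.001,-0.003,0.033,0]])

```text
clock: 27.9
eef_pos: [406.8, -172.6, 39.5]
ee_rot: [2.511, 1.883, 0.001]
force: [-0.4, -3.8, 4.8]
opening: 0.15
finger_force: 80.1
```

jog_arm(steps=[[10,0,0,-0.01,0],[10,0,0,-0.025,0],[10,0,0,-0.041,0],[10,0,0,-0.041,0],[10,0,0,-0.041,0]])

```text
clock: 28.4
eef_pos: [405.5, -171.3, 80.5]
ee_rot: [2.512, 1.885, 0.0]
force: [0.7, 0.2, -0.5]
opening: 0.15
finger_force: 79.1
```

```bash
python3 - <<'E'
from h import *
s,_=state();p=s['eef_pos']
T=snap('top');P=cloud(T);C=np.array([442,-51.6])
q=P[...,:2]-p[:2];x=-d;u=q@x;w=q@[.96,-.28];z=P[...,2]
m=(abs(w)<12)&(u>45)&(u<145)&(z>62)&(z<115)
U,Z,W=u[m],z[m],w[m]
c=np.polyfit(U,Z,1);print(m.sum(),'slope deg',np.degrees(np.arctan(c[0])),'z at 126',np.polyval(c,126),'umax',np.percentile(U,[90,99]),'w',np.polyval(np.polyfit(U,W,1),[60,120]))
k=m&(u>np.percentile(U,97));print('tip area world',P[k].mean(0),'glass',C)
S=snap('side');Q=cloud(S);q=Q[...,:2]-p[:2];u=q@x;w=q@[.96,-.28];m=(abs(w)<10)&(u>50)&(u<140)&(Q[...,2]>62)&(Q[...,2]<115);print(m.sum(),np.polyfit(u[m],Q[...,2][m],1) if m.sum()>5 else '')
E
```

```text
t 28.4 tcp [ 405.5 -171.3   80.5] xyaw 73.8 tilt 0.04 j [-0.56  0.38  2.02 -0.    0.74 -0.27] F [ 0.7  0.2 -0.5] op 0.15 79.1
81 slope deg -0.8400725052519451 z at 126 89.39948516543444 umax [115.40293216 123.03288361] w [0.51157374 0.77602344]
tip area world [440.92807079 -53.41574898  89.60697434] glass [442.  -51.6]
0
```

```bash
python3 - <<'E'
from h import *
T=snap('top');u,v=proj(T,mouth(35,-18));print('cap px',T['image'][int(v),int(u)]);s,_=state();print(np.abs(s['joint_vel']).max());print(bot.job_done())
E
```

```text
cap px [49 49 48]
t 28.55 tcp [ 405.  -170.9   79.6] xyaw 73.8 tilt 0.08 j [-0.56  0.38  2.02 -0.    0.74 -0.27] F [-0.4 -0.5 -0.1] op 0.147 79.1
0.0020743337695346255
the job is handed in; nothing more can be done
None
```

I handed the job in at 28.6 s (no verdict was returned): the cap is open, the rod went into the tube until the collar stopped on the mouth (about 33 N) and was drawn right out, and it is now held level within about 1°, its tip within about 3 mm of the glass centre and roughly 4 cm above it.

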